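Set up the optic-mould bolster

TASK

Get the mould bolster ready for the next blowing session: take the graphite paddle off it and lay it on the cork pad, then seat every optic mould upright in a socket of its own, turning each one until its cross-shaped foot drops fully home. Last, fetch the steel wedge from its wooden rest, stand it in the slot behind the locking bar and tap it down from above until the bar is all the way forward over the mould flanges and tight. Leave the jars and the steel bowl alone.

Things in the scene. Friction and masses are not known exactly. Their poses are not given: they have to be found in the camera images.
- bolster: Grey cast mould bolster, fixed; origin on the bench under the middle socket. Deck 20 mm high, x=-50 to 75, |y| to 150 mm in its frame, with three keyed sockets in a row along y. On its +x side the bed of the locking bar, up to 61 mm, with an upright block 82 mm high at each end (x=35 to 75, |y|=129 to 146 mm); beyond it the wedge slot.
- socket1 (a point): Mouth centre of socket 1 (y=+90 mm on the bolster), 50 mm above the bench; axes as the bolster. Round steel collar, 80 mm across, 30 mm high, with a cross-shaped slot in its top: two arms at right angles, 15.5 mm wide, 66 mm long, 30 mm deep. The collar is fixed at its own unknown angle: not reported, but seen from above or felt by turning the mould.
- socket2 (a point): Mouth centre of socket 2 (the middle one), 50 mm above the bench; axes as the bolster. Round steel collar, 80 mm across, 30 mm high, with a cross-shaped slot in its top: two arms at right angles, 15.5 mm wide, 66 mm long, 30 mm deep. The collar is fixed at its own unknown angle: not reported, but seen from above or felt by turning the mould.
- socket3 (a point): Mouth centre of socket 3 (y=-90 mm on the bolster), 50 mm above the bench; axes as the bolster. Round steel collar, 80 mm across, 30 mm high, with a cross-shaped slot in its top: two arms at right angles, 15.5 mm wide, 66 mm long, 30 mm deep. The collar is fixed at its own unknown angle: not reported, but seen from above or felt by turning the mould.
- mould1_mid (a point): Iron optic mould, 82 mm high, 0.4 to 0.65 kg; point at its centre, z up. From below: cross foot 12 mm high (two bars 56 x 12 mm along its x and y), flange 64 mm across and 10 mm thick, plain round cup 44 mm across and 60 mm high. Two or three are present, standing; any fits any socket, quarter turns are alike. Centre above socket mouth: 41 mm with the foot resting across it, 29 mm fully home.
- mould2_mid (a point): Iron optic mould, 82 mm high, 0.4 to 0.65 kg; point at its centre, z up. From below: cross foot 12 mm high (two bars 56 x 12 mm along its x and y), flange 64 mm across and 10 mm thick, plain round cup 44 mm across and 60 mm high. Two or three are present, standing; any fits any socket, quarter turns are alike. Centre above socket mouth: 41 mm with the foot resting across it, 29 mm fully home.
- mould3_mid (a point): Iron optic mould, 82 mm high, 0.4 to 0.65 kg; point at its centre, z up. From below: cross foot 12 mm high (two bars 56 x 12 mm along its x and y), flange 64 mm across and 10 mm thick, plain round cup 44 mm across and 60 mm high. Two or three are present, standing; any fits any socket, quarter turns are alike. Centre above socket mouth: 41 mm with the foot resting across it, 29 mm fully home.
- paddle_mid (a point): Graphite paddle with a round wooden handle 22 mm thick, 190 mm long and 22 mm thick overall, lying across the sockets at the start; this point is the middle of its length, half-way through its thickness. Its x axis runs along it from handle to blade, z is up.
- paddle_blade (a point): Centre of the paddle's blade (80 mm long, 50 mm wide, 22 mm thick), 55 mm from paddle_mid along +x, near the centre of mass. Mass about 0.28 kg.
- pad: Cork pad fixed to the bench, 150 mm along its x, 240 mm along its y, 5 mm thick; origin at the centre of its underside.
- wedge_mid (a point): Steel wedge, 110 mm long, thin end down, 0.28 kg; point at its centre, half-way up. 40 mm wide along its y. Its +x face is upright, 10.5 mm from this point; its -x face tapers: 10 mm thick at the bottom, 21 mm half-way, 32 mm at the top. At the start its foot stands 10 mm above the bench in the wooden rest. Let go in the slot it stays 30 to 45 mm above home.
- rest: Wooden block, fixed, 70 x 90 mm and 55 mm high, with the slot in which the wedge stands, same axes as the wedge; origin at the centre of its underside.
- slot (a point): Where the wedge's centre lies when driven home, 62 mm above the bench; axes as the bolster; the wedge's taper faces the bar (-x). The slot is open above: +x a stop plate 100 mm high, face 10.5 mm from here; y sides two cheeks 95 mm high, 46 mm apart, between which fingers cannot follow; -x side a lug on the bar, 100 mm high, sloped like the wedge: 15 to 20 mm from the stop (low to high) when back, 8 mm more when forward.
- bar (a joint): Travel of the flat steel locking bar towards the sockets (-x of the bolster), m: 0 back, 0.008 fully forward at its limit. It stays where left (friction 7 N; the wedge needs about 8 to 15 N from above). Bar 254 mm long, 62 to 72 mm above the bench; front edge 35 mm from the sockets' centre line when back, 27 mm forward, just over the flanges of moulds that are home.
- jar_a: Bystander: glass jar 85 mm high, 68 mm across; origin under its centre.
- jar_b: Bystander: glass jar 75 mm high, 60 mm across; origin under its centre.
- cup: Bystander: steel bowl 70 mm high, 90 mm across; origin under its centre.
Mind the look-alikes: they are no part of the job. Leave any blue or purple look-alike of the part that bears wedge_mid alone.

How it is judged:
By the outcome, as a careful person would: the job done as asked, in the order asked, and still so for the second after the job is handed in, with the robot touching nothing.
Of mould1, mould2, mould3 only 2 to 3 are there at a start; the rules pass over those that are not, and their reading is None.
At some moment in a run one of mould1, mould2, mould3 may be knocked a few centimetres aside while the robot is not near it.
It also fails if it takes over 210 s, if anything falls off the work surface, if the arm or the gripper's body presses on something with over 40 N, if the wrist force passes 120 N, or if a joint passes its speed limit or range.

ROBOT

A 6-joint arm with a two-finger parallel gripper is mounted at the origin on the work surface. World frame = base frame: x ahead of the robot, y to its left, z up, the work surface at z = 0. Lengths are in m, angles in rad, forces in N, time in s.
With the tool pointing down it reaches from about 0.275 to 0.75 m from the base axis. Payload 10.2 kg.
Tool frame: the origin (TCP) lies midway between the tips of the shut fingers; the grasp point (between the pads) lies ctrl.hold_point_z behind it (ctrl.hold_point_z is the distance from the TCP to the grasp point, in m); z points along the fingers, y is the line along which they close (so a half turn about z gives the same grasp; the last joint's range is limited). The gripper opens to 88 mm and grips with 3 to 60 N. Pads are 18 mm wide; open, the fingers measure 123 mm over their backs; the gripper's body (75 mm by 187 mm) begins 45 mm behind the grasp point.
Start: joints at [-1.409, 0.313, 1.498, -0, 1.331, -0.223], TCP at [0.197, -0.487, 0.239] pointing down, gripper open.
Joint ranges: [-2.94, 2.94], [-0.97, 2.17], [0.19, 2.56], [-1.23, 4.37], [0.02, 3.11], [-2.88, 2.88]. Speed limits (rad/s): [2.39, 2.39, 3.01, 3.14, 3.14, 3.14].

INTERFACE

Orientations are given as a unit quaternion [x, y, z, w].
In Python, from rig import ctrl, optics gives the robot as it stands.
- The arm moves only by the tool step_arm, never from a script. Its argument "series" is one flat list of numbers, 7 for each row, row after row: the turn, a rotation vector about the tool's x, y, z in degrees, then the shift along the tool's x, y, z in mm, then the gripper's target within -1 to 1 (shut at 1, half-way at 0, fully open at -1). A call has 1 to 8 rows; each row shifts and turns the commanded pose from where the row before left it, along the tool's axes as they then stand; what a row does not reach is not made up. A row lasts 1/8 s, in which the tool goes at most 62.5 mm and 10.7 degrees, less where a joint would pass 70% of its speed; a pose out of reach is approached as far as the arm can. A call with a gripper value outside its range is refused whole. The fingers move at their own pace and stop on an object; "force" is the grip in N (left out, the last holds). Time passes only in rows, so rows that do not move let the fingers close. It gives the time, the measured TCP pose, the force, the opening and the grip force at its end, in the units of the state.
- ctrl.state(): the state, without advancing time (a new reading comes with each control period).
- optics.snapshot(name): name is "scene" or "top" or "wrist"; returns the picture (384x512x3 uint8, red, green, blue); there is no depth.
- optics.camera_info(name): a dict with "K" (3x3 intrinsics, pixels), "xyz" and "attitude" of the camera in the world. Camera axes: x right, y down, z forward; pixel columns grow to the right and rows downward; lengths in m; the calibration is good to about 2 mm. The wrist camera is an equidistant fisheye: a pixel r from the principal point sees the ray r / f radians off the axis. A picture is of the moment at which its call begins: read the wrist's pose just before it. camera_info takes no time and is no camera call; for the wrist camera it gives the pose at the moment of the call.
- ctrl.finish_job(): hands the job in; it is judged then, once.
The state is a dict: "t": time; "q": joint angles; "dq": joint speeds; "effort": joint torques, N m; "tcp_pos": TCP position; "eef_rot": TCP orientation; "wrist_force": force on the tool from outside, world axes, zero at the start; "torque": the same for the moment, N m; "gripper_width": finger opening in m; "finger_force": force on a finger pad.
Only numpy, scipy, OpenCV 4.12 (cv2) and the standard library are available. Lean on these libraries where they do the work, as an engineer would, in place of code of your own. Each camera call takes 0.05 s, during which the arm holds its last target. There are 200 camera calls.

## Working session

There is one attempt and no reset: what is moved stays moved. The work goes in short steps, Python scripts to look and compute and a tool call to move; the robot and the scene stay as the last step left them, time stands still between calls to the robot, and variables do not carry over. Pictures are saved under pics/ and viewed, at most 17 in all, crops included, and the job is handed in when it is done.

Besides the shell and the picture viewer there is one more tool, called after "Emit:" in YAML: its name, and indented under it one key for each argument. step_arm: Moves the arm, as the interface text tells. Its arguments: {"type":"object","properties":{"series":{"type":"array"},"force":{"type":"number"}},"required":["series"]}

```bash
ls; mkdir -p pics; python3 - <<'E'
from rig import ctrl, optics
import cv2
print(ctrl.state(), ctrl.hold_point_z)
for n in ("scene","top","wrist"):
    im=optics.snapshot(n); cv2.imwrite(f"pics/{n}0.png",im[:,:,::-1]); print(n,optics.camera_info(n))
E
```

```text
pics
{'t': 0.0, 'q': array([-1.40940562e+00,  3.13469250e-01,  1.49840954e+00, -1.95750671e-05,
        1.33097958e+00, -2.23396385e-01]), 'dq': array([-3.80987315e-05, -1.85079239e-03,  7.27848078e-04, -5.50812817e-04,
       -1.99408607e-04,  3.79630395e-04]), 'effort': array([ 9.74334143e-04, -4.02213979e+01, -2.52270252e+01,  6.94853906e-02,
        3.53069790e-02, -8.75026217e-05]), 'tcp_pos': array([ 0.19701259, -0.48638119,  0.23816158]), 'eef_rot': array([ 9.81548738e-01,  1.91211072e-01,  1.01158491e-05, -6.32848041e-04]), 'wrist_force': array([ 0.33402728,  0.16357838, -0.73539194]), 'torque': array([ 0.026277  , -0.01490403,  0.02103518]), 'finger_force': 0.0, 'gripper_width': 0.08819750176067835} 0.0187
scene {'K': array([[358.57849129,   0.        , 253.24813574],
       [  0.        , 358.57849129, 185.46137192],
       [  0.        ,   0.        ,   1.        ]]), 'xyz': array([ 1.08950005, -0.22709691,  0.95901529]), 'attitude': array([ 0.78610065,  0.55905791, -0.15259845, -0.2149738 ])}
top {'K': array([[425.80887723,   0.        , 257.8152582 ],
       [  0.        , 425.80887723, 185.50049048],
       [  0.        ,   0.        ,   1.        ]]), 'xyz': array([ 0.48620048, -0.03703215,  1.27744325]), 'attitude': array([-0.69615644,  0.7168948 , -0.02314279,  0.02987411])}
wrist {'K': array([[297.31863964,   0.        , 258.1559159 ],
       [  0.        , 297.31863964, 191.00402329],
       [  0.        ,   0.        ,   1.        ]]), 'xyz': array([ 0.26319058, -0.46016046,  0.38338713]), 'attitude': array([ 0.82144317, -0.55302067, -0.07811469,  0.11531414])}
```

```bash
python3 - <<'E'
import cv2
a=cv2.imread("pics/top0.png"); cv2.imwrite("pics/top0b.png",cv2.resize(a,(800,600),interpolation=cv2.INTER_CUBIC))
a=cv2.imread("pics/scene0.png"); cv2.imwrite("pics/scene0b.png",cv2.resize(a,(800,600),interpolation=cv2.INTER_CUBIC))
E
```

```text
(no output)
```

View pics/top0b.png

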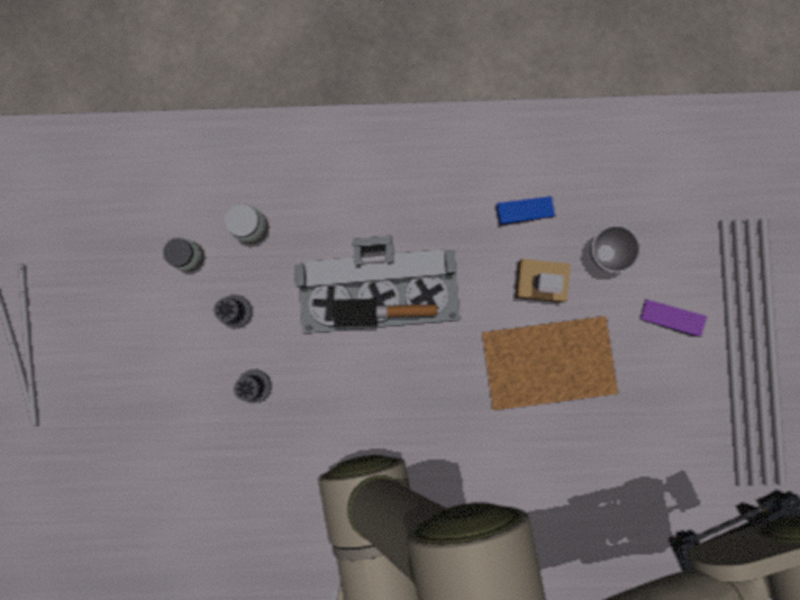

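View pics/scene0b.png

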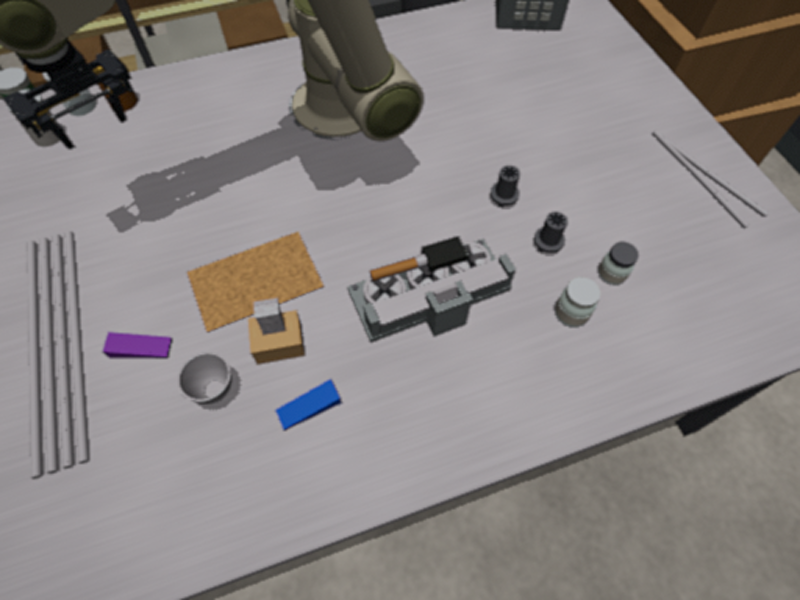

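The top view shows two moulds at about (149,199) and (161,248) in original pixels, jars at (158,142) and (116,162), and the bolster near (242,189) with the paddle on it. The pad is at (352,232) and the rest holding the grey wedge at (347,180). The blue (336,134) and purple (431,203) bars are look-alikes.

```bash
cat > geo.py <<'E'
import numpy as np, cv2
from scipy.spatial.transform import Rotation as Rn
from rig import ctrl, optics
def ray(name,info,px):
    K=info["K"]; d=(np.asarray(px,float).reshape(-1,2)-[K[0,2],K[1,2]])/K[0,0]
    if name=="wrist":
        r=np.linalg.norm(d,axis=1,keepdims=True)+1e-12
        v=np.hstack([d/r*np.sin(r),np.cos(r)])
    else: v=np.hstack([d,np.ones((len(d),1))])
    return Rn.from_quat(info["attitude"]).apply(v)
def onplane(name,info,px,z):
    v=ray(name,info,px); o=info["xyz"]
    return o+v*((z-o[2])/v[:,2])[:,None]
def project(name,info,P):
    v=Rn.from_quat(info["attitude"]).inv().apply(np.asarray(P,float).reshape(-1,3)-info["xyz"]); K=info["K"]
    if name=="wrist":
        rho=np.linalg.norm(v[:,:2],axis=1,keepdims=True)+1e-12
        d=v[:,:2]/rho*np.arctan2(rho,v[:,2:])
    else: d=v[:,:2]/v[:,2:]
    return d*K[0,0]+[K[0,2],K[1,2]]
def snap(name,fn=None):
    info=optics.camera_info(name); im=optics.snapshot(name)[:,:,::-1].copy()
    if fn: cv2.imwrite("pics/"+fn,im); np.save("pics/"+fn+".npy",info,allow_pickle=True)
    return im,info
def rectify(name,im,info,c,half,z,px_mm=1.0,yaw=0.0):
    """top-down picture of plane z about c; up=+x, left=+y rotated by yaw"""
    n=int(2*half*1000*px_mm); g=(np.arange(n)-n/2)/(1000*px_mm)
    Y,X=np.meshgrid(-g,-g); cs,sn=np.cos(yaw),np.sin(yaw)
    P=np.stack([c[0]+cs*X-sn*Y,c[1]+sn*X+cs*Y,np.full_like(X,z)],-1)
    q=project(name,info,P.reshape(-1,3)).reshape(n,n,2).astype(np.float32)
    return cv2.remap(im,q[...,0],q[...,1],cv2.INTER_LINEAR)
def yawof(R): # world yaw of tool y axis (closing line)
    y=R.as_matrix()[:,1]; return np.degrees(np.arctan2(y[1],y[0]))
def go(p=None,yaw=None,cmd=None):
    """print: turn vector (deg) to reach tool-down with closing-line yaw, then shift mm in tool axes after the turn"""
    s=ctrl.state(); R=Rn.from_quat(s["eef_rot"])
    cur=yawof(R); yaw=cur if yaw is None else yaw
    d=(yaw-cur+90)%180-90
    a=np.radians(cur+d); y=np.array([np.cos(a),np.sin(a),0]); z=np.array([0,0,-1.]); x=np.cross(y,z)
    Rt=Rn.from_matrix(np.stack([x,y,z],1)); p=s["tcp_pos"] if p is None else np.asarray(p)
    print("t%.2f tcp"%s["t"],np.round(s["tcp_pos"],4),"yaw %.1f q6 %.2f w %.4f"%(cur,s["q"][5],s["gripper_width"]),
      "F",np.round(s["wrist_force"],1),"| turn",np.round((R.inv()*Rt).as_rotvec(degrees=True),2),"shift",np.round(Rt.inv().apply(p-s["tcp_pos"])*1000,1))
E
python3 - <<'E'
from geo import *
im=cv2.imread("pics/top0.png"); info=optics.camera_info("top"); w=optics.camera_info("wrist")
hsv=cv2.cvtColor(im,cv2.COLOR_BGR2HSV)
def big(m,k=1):
    c,_=cv2.findContours(m,cv2.RETR_EXTERNAL,cv2.CHAIN_APPROX_NONE)
    return sorted(c,key=cv2.contourArea)[::-1][:k]
m=cv2.inRange(hsv,(5,80,60),(20,255,255))
for c in big(m,3):
    r=cv2.minAreaRect(c); print(cv2.contourArea(c),r, onplane("top",info,cv2.boxPoints(r),0.005).round(3).tolist())
for px,z in [((149,199),.082),((161,248),.082),((242,189),.05),((347,180),.055)]: print(onplane("top",info,px,z).round(3))
s=ctrl.state(); R=Rn.from_quat(s["eef_rot"])
print("cam in tool",R.inv().apply(w["xyz"]-s["tcp_pos"]), (R.inv()*Rn.from_quat(w["attitude"])).as_matrix().round(3))
go([0.40,0.01,0.30],90)
E
```

```text
3880.5 ((351.55682373046875, 231.92578125), (50.22221374511719, 80.42162322998047), 82.40535736083984) [[0.497, -0.175, 0.005], [0.522, -0.413, 0.005], [0.375, -0.425, 0.005], [0.35, -0.189, 0.005]]
714.5 ((347.1797790527344, 179.1123809814453), (31.761045455932617, 24.365936279296875), 5.440331935882568) [[0.563, -0.242, 0.005], [0.636, -0.252, 0.005], [0.624, -0.346, 0.005], [0.551, -0.336, 0.005]]
185.0 ((263.5, 198.5), (7.0, 31.0), 90.0) [[0.554, 0.004, 0.005], [0.552, -0.089, 0.005], [0.531, -0.088, 0.005], [0.533, 0.004, 0.005]]
[[0.547 0.281 0.082]]
[[0.409 0.248 0.082]]
[[0.57  0.019 0.05 ]]
[[ 0.586 -0.284  0.055]]
cam in tool [ 0.07121476  0.00034809 -0.14504821] [[ 0.001 -0.961 -0.276]
 [ 1.     0.001  0.   ]
 [-0.    -0.276  0.961]]
t0.15 tcp [ 0.197  -0.4864  0.2383] yaw -68.0 q6 -0.22 w 0.0880 F [ 0.1 -0.  -0.1] | turn [-0.05 -0.   22.05] shift [ 203.  -496.4  -61.7]
```

Emit:
step_arm:
  series: [0, 0, 7.4, 0, 0, 0, -1, 0, 0, 7.4, 0, 0, 0, -1, 0, 0, 7.2, 0, 0, 0, -1, 0, 0, 0, 37, -46, -4, -1, 0, 0, 0, 37, -46, -4, -1, 0, 0, 0, 37, -46, -4, -1, 0, 0, 0, 37, -46, -4, -1, 0, 0, 0, 37, -46, -4, -1]

```text
t: 1.15
tcp_pos: [0.3827, -0.2548, 0.2588]
eef_rot: [1.0, 0.0, 0.0, -0.0]
wrist_force: [0.0, -0.3, 0.6]
gripper_width: 0.0884
finger_force: 0.0
```

Emit:
step_arm:
  series: [0, 0, 0, 37, -46, -4, -1, 0, 0, 0, 37, -46, -4, -1, 0, 0, 0, 37, -46, -4, -1, 0, 0, 0, 37, -46, -4, -1, 0, 0, 0, 37, -46, -4, -1, 0, 0, 0, 37, -46, -4, -1, 0, 0, 0, 0, 0, 0, -1, 0, 0, 0, 0, 0, 0, -1]

```text
t: 2.15
tcp_pos: [0.6033, 0.0193, 0.2823]
eef_rot: [1.0, 0.0, -0.001, 0.0]
wrist_force: [-0.7, 0.1, -0.0]
gripper_width: 0.0879
finger_force: 0.0
```

```bash
python3 - <<'E'
from geo import *
go([0.6,0.02,0.28],-90)
im,i=snap("wrist","w1.png")
r=rectify("wrist",im,i,(0.57,0.02),0.2,0.05,1.5); cv2.imwrite("pics/r1.png",r)
E
```

```text
t2.15 tcp [0.6033 0.0193 0.2823] yaw -90.0 q6 1.41 w 0.0879 F [-0.7  0.1 -0. ] | turn [0.01 0.06 0.05] shift [-3.3 -0.7  2.3]
```

View pics/r1.png

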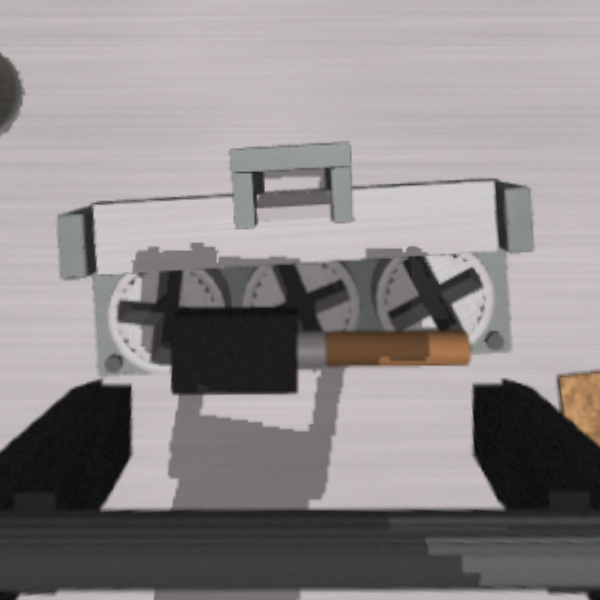

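The rectified view (1.5 px/mm on z=0.05) shows the bolster turned about 4°. The collars sit near (168,318), (302,308) and (436,299). The blade spans u 172–299 and v 309–393, which puts its centre near (0.541, 0.060). The paddle axis runs along world y.

Emit:
step_arm:
  series: [0, 0, -10, 0, 0, 0, -0.6, 0, 0, -10, 0, 0, 0, -0.6, 0, 0, -10, 0, 0, 0, -0.6, 0, 0, -10, 0, 0, 0, -0.6, 0, 0, -10, 0, 0, 0, -0.6, 0, 0, -10, 0, 0, 0, -0.6, 0, 0, -10, 0, 0, 0, -0.6, 0, 0, -10, 0, 0, 0, -0.6]

```text
t: 3.2
tcp_pos: [0.603, 0.0183, 0.2831]
eef_rot: [0.765, 0.645, -0.0, 0.0]
wrist_force: [0.4, -0.4, -0.6]
gripper_width: 0.0705
finger_force: 0.0
```

Emit:
step_arm:
  series: [0, 0, -10, 0, 0, 0, -0.6, 0, 0, 0, 10, -15.5, 40, -0.6, 0, 0, 0, 10, -15.5, 40, -0.6, 0, 0, 0, 10, -15.5, 40, -0.6, 0, 0, 0, 11, -15.5, 42, -0.6, 0, 0, 0, 0, 0, 0, -0.6, 0, 0, 0, 0, 0, 0, -0.6]

```text
t: 4.08
tcp_pos: [0.5429, 0.0596, 0.1227]
eef_rot: [0.707, 0.707, 0.001, 0.001]
wrist_force: [-0.3, 0.5, 0.3]
gripper_width: 0.0704
finger_force: 0.0
```

```bash
python3 - <<'E'
from geo import *
go([0.541,0.0605,0.053],0)
im,i=snap("wrist","w2.png")
r=rectify("wrist",im,i,(0.57,0.02),0.2,0.072,1.5); cv2.imwrite("pics/r2.png",r)
hsv=cv2.cvtColor(r,cv2.COLOR_BGR2HSV)
m=cv2.inRange(hsv,(5,100,50),(20,255,255)); v,u=np.nonzero(m); 
for a in range(int(u.min()),int(u.max()),15):
    k=v[u==a]; print(a,k.min() if len(k) else None,k.max() if len(k) else None)
E
```

```text
t4.08 tcp [0.5429 0.0596 0.1227] yaw -0.0 q6 -0.10 w 0.0704 F [-0.3  0.5  0.3] | turn [ 0.18  0.03 -0.02] shift [ 0.9 -1.9 69.7]
307 510 518
322 147 533
337 139 540
352 134 545
367 131 547
382 132 546
397 328 357
412 0 356
427 None None
442 None None
457 None None
472 None None
487 None None
502 None None
517 None None
532 None None
547 None None
```

View pics/r2.png

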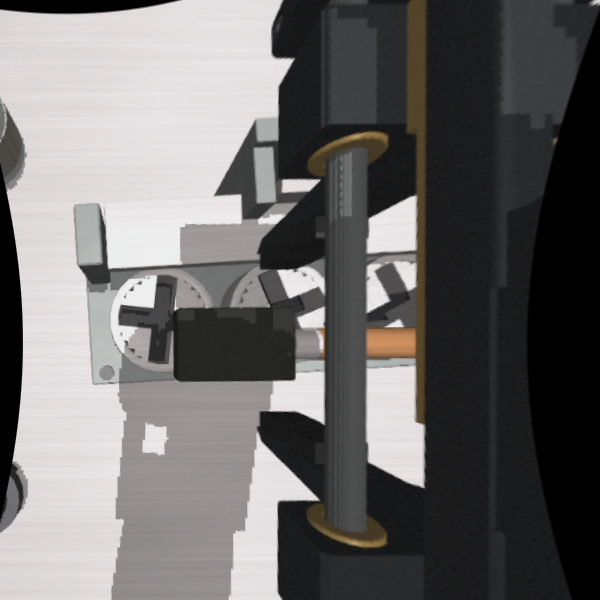

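The blade top spans u 175–296 and v 309–381 on its own plane, so its centre is (0.540, 0.063). I'll descend and grip it.

Emit:
step_arm:
  series: [0, 0, 0, 3, -3, 30, -0.6, 0, 0, 0, 0, 0, 25, -0.6, 0, 0, 0, 0, 0, 14, -0.6, 0, 0, 0, 0, 0, 0, -0.6, 0, 0, 0, 0, 0, 0, 0.2, 0, 0, 0, 0, 0, 0, 0.2, 0, 0, 0, 0, 0, 0, 0.2, 0, 0, 0, 0, 0, 0, 0.2]
  force: 30

```text
t: 5.12
tcp_pos: [0.5393, 0.0636, 0.0526]
eef_rot: [0.707, 0.707, 0.001, 0.001]
wrist_force: [-0.6, -0.2, 5.3]
gripper_width: 0.0499
finger_force: 30.0
```

Emit:
step_arm:
  series: [0, 0, 0, 0, 0, 0, 0.2, 0, 0, 0, 0, 0, -10, 0.2, 0, 0, 0, 0, 0, -30, 0.2, 0, 0, 0, 0, 0, -50, 0.2, 0, 0, 0, 0, 0, -30, 0.2, 0, 0, 0, 0, 0, 0, 0.2]

```text
t: 5.88
tcp_pos: [0.5391, 0.0637, 0.1734]
eef_rot: [0.707, 0.707, 0.001, 0.001]
wrist_force: [-0.5, -0.9, -4.1]
gripper_width: 0.0497
finger_force: 30.0
```

```bash
python3 - <<'E'
from geo import *
print(ctrl.state()["gripper_width"])
go([0.430,-0.245,0.12],5.8)
im,i=snap("top","t3.png"); snap("wrist","w3.png")
E
```

```text
0.04973090314903012
t5.88 tcp [0.5391 0.0637 0.1734] yaw 0.1 q6 -0.10 w 0.0497 F [-0.5 -0.9 -4.1] | turn [ 0.2   0.02 -5.75] shift [-296.1 -139.8   53.4]
```

Emit:
step_arm:
  series: [0, 0, -5.8, 0, 0, 0, 0.2, 0, 0, 0, -49, -23, 0, 0.2, 0, 0, 0, -49, -23, 0, 0.2, 0, 0, 0, -49, -23, 0, 0.2, 0, 0, 0, -49, -23, 0, 0.2, 0, 0, 0, -50, -24, 0, 0.2, 0, 0, 0, -50, -24, 0, 0.2, 0, 0, 0, 0, 0, 0, 0.2]

```text
t: 6.98
tcp_pos: [0.4277, -0.2474, 0.1698]
eef_rot: [0.672, 0.741, -0.0, -0.002]
wrist_force: [0.4, 0.9, -2.5]
gripper_width: 0.0492
finger_force: 30.0
```

Emit:
step_arm:
  series: [0, 0, 0, 0, 0, 50, 0.2, 0, 0, 0, 0, 0, 50, 0.2, 0, 0, 0, 0, 0, 35, 0.2, 0, 0, 0, 0, 0, 16, 0.2, 0, 0, 0, 0, 0, 10, 0.2, 0, 0, 0, 0, 0, 0, 0.2, 0, 0, 0, 0, 0, 0, 0.2]

```text
t: 7.85
tcp_pos: [0.43, -0.2454, 0.0116]
eef_rot: [0.67, 0.742, -0.0, 0.001]
wrist_force: [0.3, -0.3, -2.8]
gripper_width: 0.0496
finger_force: 30.0
```

Emit:
step_arm:
  series: [0, 0, 0, 0, 0, 2, 0.2, 0, 0, 0, 0, 0, 1.5, 0.2, 0, 0, 0, 0, 0, 0, 0.2]

```text
t: 8.22
tcp_pos: [0.4296, -0.2452, 0.0076]
eef_rot: [0.67, 0.742, -0.0, 0.0]
wrist_force: [-0.1, 0.3, 3.1]
gripper_width: 0.0494
finger_force: 30.0
```

Emit:
step_arm:
  series: [0, 0, 0, 0, 0, 0, -0.6, 0, 0, 0, 0, 0, 0, -0.6, 0, 0, 0, 0, 0, 0, -0.6, 0, 0, 0, 0, 0, -15, -0.6, 0, 0, 0, 0, 0, -35, -1, 0, 0, 9.6, 0, 0, -50, -1, 0, 0, 9.6, 0, 0, -50, -1, 0, 0, 9.6, 0, 0, -50, -1]

```text
t: 9.22
tcp_pos: [0.4292, -0.2448, 0.21]
eef_rot: [0.835, 0.55, 0.0, 0.001]
wrist_force: [0.8, -1.6, -0.8]
gripper_width: 0.0878
finger_force: 0.0
```

Emit:
step_arm:
  series: [0, 0, 9.6, 0, 0, -50, -1, 0, 0, 9.6, 0, 0, -20, -1, 0, 0, 9.6, 0, 0, 0, -1, 0, 0, 9.6, 0, 0, 0, -1, 0, 0, 9.6, 0, 0, 0, -1, 0, 0, 9.6, 0, 0, 0, -1, 0, 0, 9.4, 0, 0, 0, -1, 0, 0, 0, 25, -50, 0, -1]

```text
t: 10.22
tcp_pos: [0.4539, -0.1962, 0.2781]
eef_rot: [1.0, -0.003, 0.0, 0.0]
wrist_force: [1.1, -0.0, 0.9]
gripper_width: 0.0885
finger_force: 0.0
```

Emit:
step_arm:
  series: [0, 0, 0, 25, -50, 0, -1, 0, 0, 0, 25, -50, 0, -1, 0, 0, 0, 25, -50, 0, -1, 0, 0, 0, 25, -50, 0, -1, 0, 0, 0, 25, -50, 0, -1, 0, 0, 0, 20, -15, 0, -1, 0, 0, 0, 0, 0, 0, -1, 0, 0, 0, 0, 0, 0, -1]

```text
t: 11.22
tcp_pos: [0.5987, 0.0693, 0.2778]
eef_rot: [1.0, 0.0, 0.0, 0.0]
wrist_force: [-0.2, -0.2, -0.5]
gripper_width: 0.0883
finger_force: 0.0
```

```bash
python3 - <<'E'
from geo import *
go()
im,i=snap("wrist","w4.png"); print(i["xyz"])
r=rectify("wrist",im,i,(0.57,0.02),0.15,0.05,2); cv2.imwrite("pics/r4.png",r)
t,ti=snap("top","t4.png")
r2=rectify("top",t,ti,(0.45,-0.05),0.45,0.0,600/900); 
cv2.imwrite("pics/r4b.png",np.hstack([cv2.resize(r,(500,500)),cv2.resize(r2,(300,300)) if 0 else np.vstack([r2[::2,::2],np.zeros((200,300,3),np.uint8)])]))
E
```

```text
t11.22 tcp [0.5987 0.0693 0.2778] yaw -90.0 q6 1.49 w 0.0883 F [-0.2 -0.2 -0.5] | turn [ 0.01 -0.01  0.  ] shift [0. 0. 0.]
[0.66999002 0.06901011 0.42281798]
```

View pics/r4b.png

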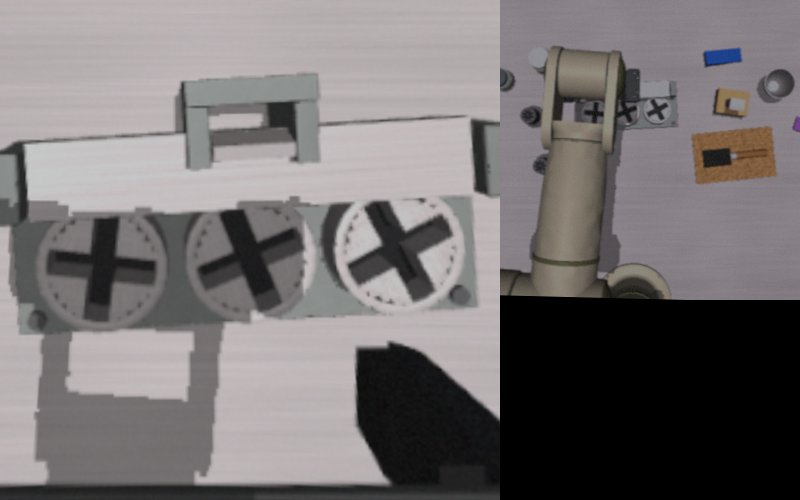

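The sockets are clear and the paddle lies on the cork pad. In this crop the collars are near (102,263), (250,255) and (400,250), with slots turned roughly -3°, +20° and +27°. I'll measure these properly.

```bash
python3 - <<'E'
from geo import *
r=cv2.imread("pics/r4.png"); g=cv2.cvtColor(r,cv2.COLOR_BGR2GRAY)
c=cv2.HoughCircles(cv2.GaussianBlur(g,(5,5),1),cv2.HOUGH_GRADIENT,1,140,param1=80,param2=18,minRadius=76,maxRadius=83)
if c is None: print("none"); c=np.array([[[122,316,80],[300,306,80],[480,299,80]]])
print(c)
cs=c[0]
for u,v,rad in cs:
    print("world",0.57+(300-v)/2000,0.02+(300-u)/2000)
for u,v in [(122,317),(300,306),(480,299)]:
    # mouth region: pixels within 60px ring; dark relative to the collar face
    yy,xx=np.mgrid[:600,:600]; d=np.hypot(xx-u,yy-v)
    # face brightness differs with shadow: use dark = below 75
    m=(d<66)&(g<75)
    P=np.stack([300-yy[m],300-xx[m]],1)/2000.
    best=[]
    ctr=P.mean(0)
    X=P-np.array([(300-v)/2000,(300-u)/2000])
    for a in np.arange(0,90,1.0):
        t=np.radians(a); ca,sa=np.cos(t),np.sin(t)
        q=np.stack([ca*X[:,0]+sa*X[:,1],-sa*X[:,0]+ca*X[:,1]],1)
        best.append(np.mean(np.minimum(np.abs(q[:,0]),np.abs(q[:,1]))**2))
    print((u,v),m.sum(),"angle",np.argmin(best), np.sqrt(min(best)))
E
```

```text
[[[479.5 296.5  79. ]
  [300.5 312.5  78. ]]]
world 0.57175 -0.069749996
world 0.56374997 0.019749999
(122, 317) 6486 angle 84 0.004286545350254196
(300, 306) 6536 angle 23 0.0042647626857176555
(480, 299) 5994 angle 28 0.003740601595713938
```

Emit:
step_arm:
  series: [0, 0, 0, -10, -50, 0, -1, 0, 0, 0, -10, -50, 0, -1, 0, 0, 0, -20, -50, 0, -1, 0, 0, 0, -20, -40, 0, -1, 0, 0, 0, 0, 0, 0, -1, 0, 0, 0, 0, 0, 0, -1]

```text
t: 12.08
tcp_pos: [0.5393, 0.259, 0.2775]
eef_rot: [1.0, -0.0, 0.0, 0.0]
wrist_force: [-0.2, -0.7, -0.2]
gripper_width: 0.0882
finger_force: 0.0
```

```bash
python3 - <<'E'
from geo import *
go()
im,i=snap("wrist","w5.png"); print(i["xyz"])
r=rectify("wrist",im,i,(0.47,0.26),0.15,0.082,2); cv2.imwrite("pics/r5.png",r)
cv2.imwrite("pics/r5b.png",np.hstack([cv2.resize(r,(400,400)),cv2.resize(im,(400,400))]))
E
```

```text
t12.07 tcp [0.5393 0.259  0.2775] yaw -90.0 q6 1.82 w 0.0882 F [-0.2 -0.7 -0.2] | turn [ 0.01 -0.02  0.  ] shift [0. 0. 0.]
[0.6106215  0.25859244 0.42258828]
```

View pics/r5b.png

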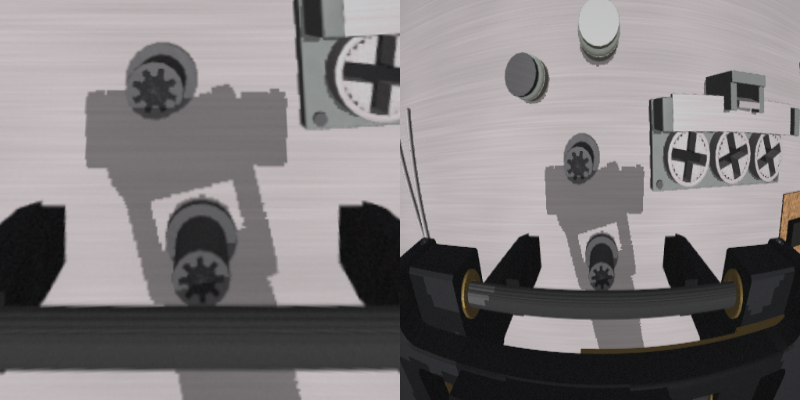

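Left panel at 1.33 px/mm: mould A's top is near (154,90), about (0.552, 0.294). Mould B's top is near (201,277), about (0.412, 0.259). Next step is refining both with circles.

```bash
python3 - <<'E'
from geo import *
im=cv2.imread("pics/w5.png"); i=np.load("pics/w5.png.npy",allow_pickle=True).item()
def circ(im,i,name,c,z,rmm,tol=2,k=3,p2=12):
    r=rectify(name,im,i,c,0.06,z,4); g=cv2.GaussianBlur(cv2.cvtColor(r,cv2.COLOR_BGR2GRAY),(7,7),2)
    h=cv2.HoughCircles(g,cv2.HOUGH_GRADIENT,1,30,param1=60,param2=p2,minRadius=int((rmm-tol)*4),maxRadius=int((rmm+tol)*4))
    return [] if h is None else [(round(c[0]+(240-v)/4000,4),round(c[1]+(240-u)/4000,4),q/4) for u,v,q in h[0][:k]]
for c in [(.5525,.2945),(.412,.259)]:
    print("top",circ(im,i,"wrist",c,.082,22),"flange",circ(im,i,"wrist",c,.022,32))
im4=cv2.imread("pics/w4.png"); i4=np.load("pics/w4.png.npy",allow_pickle=True).item()
for c in [(.561,.109),(.567,.02),(.571,-.07)]: print("sock",circ(im4,i4,"wrist",c,.05,40,1.5),circ(im,i,"wrist",c,.05,40,1.5))
E
```

```text
top [(np.float32(0.5521), np.float32(0.2944), np.float32(21.575)), (np.float32(0.5604), np.float32(0.2934), np.float32(22.75)), (np.float32(0.5591), np.float32(0.2859), np.float32(23.85))] flange [(np.float32(0.5536), np.float32(0.2934), np.float32(31.175))]
top [(np.float32(0.4119), np.float32(0.2594), np.float32(20.6)), (np.float32(0.4511), np.float32(0.2601), np.float32(22.2)), (np.float32(0.4441), np.float32(0.2646), np.float32(21.9))] flange [(np.float32(0.4089), np.float32(0.2576), np.float32(33.575)), (np.float32(0.4159), np.float32(0.2611), np.float32(32.175))]
sock [] [(np.float32(0.5601), np.float32(0.1101), np.float32(39.325))]
sock [] [(np.float32(0.5656), np.float32(0.0206), np.float32(39.4))]
sock [(np.float32(0.5711), np.float32(-0.0691), np.float32(39.025))] [(np.float32(0.5704), np.float32(-0.0689), np.float32(39.375))]
```

Emit:
step_arm:
  series: [0, 0, 0, 3, -9, 45, -1, 0, 0, 0, 3, -9, 45, -1, 0, 0, 0, 3, -9, 45, -1, 0, 0, 0, 4, -8, 45, -1, 0, 0, 0, 0, 0, 0, -1, 0, 0, 0, 0, 0, 0, -1]

```text
t: 12.88
tcp_pos: [0.5532, 0.2944, 0.0993]
eef_rot: [1.0, -0.0, 0.001, -0.0]
wrist_force: [-0.5, 0.1, 0.2]
gripper_width: 0.0882
finger_force: 0.0
```

```bash
python3 - <<'E'
from geo import *
go([.5525,.294,.043],-90)
im,i=snap("wrist","w6.png")
for z,h in((.082,.06),):
    r=rectify("wrist",im,i,(.5525,.294),h,z,4); g=cv2.GaussianBlur(cv2.cvtColor(r,cv2.COLOR_BGR2GRAY),(7,7),2)
    h=cv2.HoughCircles(g,cv2.HOUGH_GRADIENT,1,30,param1=60,param2=12,minRadius=80,maxRadius=96)
    print([] if h is None else [(.5525+(240-v)/4000,.294+(240-u)/4000,q/4) for u,v,q in h[0][:3]])
E
```

```text
t12.88 tcp [0.5532 0.2944 0.0993] yaw -90.0 q6 1.87 w 0.0882 F [-0.5  0.1  0.2] | turn [-0.04 -0.15 -0.01] shift [-0.7  0.4 56.3]
[(np.float32(0.552375), np.float32(0.294375), np.float32(21.225)), (np.float32(0.573375), np.float32(0.294375), np.float32(22.475))]
```

Emit:
step_arm:
  series: [0, 0, 0, -1, 0, 25, -1, 0, 0, 0, 0, 0, 25, -1, 0, 0, 0, 0, 0, 6, -1, 0, 0, 0, 0, 0, 0, 0.2, 0, 0, 0, 0, 0, 0, 0.2, 0, 0, 0, 0, 0, 0, 0.2, 0, 0, 0, 0, 0, 0, 0.2, 0, 0, 0, 0, 0, 0, 0.2]
  force: 40

```text
t: 13.92
tcp_pos: [0.5512, 0.2949, 0.0415]
eef_rot: [1.0, 0.0, 0.0, 0.0]
wrist_force: [-0.6, -0.6, 1.2]
gripper_width: 0.0435
finger_force: 40.0
```

Emit:
step_arm:
  series: [0, 0, 0, 0, 0, -20, 0.2, 0, 0, 0, 0, 0, -35, 0.2, 0, 0, 0, 0, 0, -35, 0.2, 0, 0, 0, 0, 0, 0, 0.2]

```text
t: 14.42
tcp_pos: [0.5518, 0.2954, 0.1327]
eef_rot: [1.0, 0.0, 0.002, -0.001]
wrist_force: [0.5, -0.4, -5.8]
gripper_width: 0.0432
finger_force: 40.0
```

```bash
python3 - <<'E'
from geo import *
s=ctrl.state(); print(s["gripper_width"],s["finger_force"])
go([.5704,-.0690,.15],-90)
im,i=snap("wrist","w7.png"); im2,i2=snap("scene","s7.png")
p=project("scene",i2,s["tcp_pos"])[0]; print(p)
x,y=p.astype(int); a=im2[max(0,y-60):y+70,x-65:x+65]; a=cv2.resize(a,(520,520),interpolation=cv2.INTER_CUBIC); cv2.imwrite("pics/s7b.png",a)
E
```

```text
0.043206873126782924 39.987930078059435
t14.43 tcp [0.5518 0.2954 0.1327] yaw -89.9 q6 1.87 w 0.0432 F [ 0.5 -0.4 -5.8] | turn [-0.07 -0.2   0.05] shift [ 18.6 364.4 -17.3]
[360.62051154 129.60341883]
```

View pics/s7b.png

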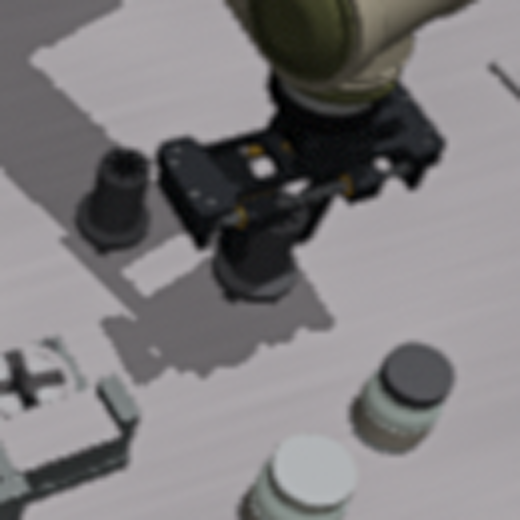

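The scene crop shows mould A held in the gripper and mould B still standing at crop (120,190). I'll carry A to socket 3.

Emit:
step_arm:
  series: [0, 0, 0, 0, 0, -30, 0.2, 0, 0, 0, 3, 61, 0, 0.2, 0, 0, 0, 3, 61, 0, 0.2, 0, 0, 0, 3, 61, 0, 0.2, 0, 0, 0, 3, 61, 0, 0.2, 0, 0, 0, 3, 60, 0, 0.2, 0, 0, 0, 3.5, 60, 0, 0.2, 0, 0, 0, 0, 0, 0, 0.2]

```text
t: 15.52
tcp_pos: [0.569, -0.0727, 0.1587]
eef_rot: [1.0, -0.002, -0.002, -0.0]
wrist_force: [-0.4, -0.1, -6.1]
gripper_width: 0.0431
finger_force: 40.0
```

```bash
python3 - <<'E'
from geo import *
go([.5704,-.0690,.095],-90)
E
```

```text
t15.53 tcp [ 0.569  -0.0727  0.1587] yaw -90.3 q6 1.24 w 0.0431 F [-0.4 -0.1 -6.1] | turn [-0.03  0.2  -0.25] shift [ 1.4 -3.7 63.7]
```

Emit:
step_arm:
  series: [0, 0, 0, 0, 0, 25, 0.2, 0, 0, 0, 0, 0, 25, 0.2, 0, 0, 0, 0, 0, 10, 0.2, 0, 0, 0, 0, 0, 0, 0.2, 0, 0, 0, 0, 0, 0, 0.2]

```text
t: 16.15
tcp_pos: [0.5702, -0.0689, 0.1019]
eef_rot: [1.0, 0.001, 0.001, 0.0]
wrist_force: [0.2, -0.5, -6.8]
gripper_width: 0.0428
finger_force: 40.0
```

```bash
python3 - <<'E'
from geo import *
go([.5704,-.0690,.0915],-90)
E
```

```text
t16.15 tcp [ 0.5702 -0.0689  0.1019] yaw -89.9 q6 1.25 w 0.0428 F [ 0.2 -0.5 -6.8] | turn [ 0.02 -0.06  0.06] shift [ 0.2  0.1 10.4]
```

Now press lightly onto the mouth.

Emit:
step_arm:
  series: [0, 0, 0, 0, 0, 8, 0.2, 0, 0, 0, 0, 0, 3, 0.2, 0, 0, 0, 0, 0, 0, 0.2]

```text
t: 16.52
tcp_pos: [0.5696, -0.0689, 0.0899]
eef_rot: [1.0, 0.0, -0.0, -0.0]
wrist_force: [-0.4, 0.6, -5.7]
gripper_width: 0.043
finger_force: 40.0
```

Emit:
step_arm:
  series: [0, 0, 0, 0, 0, 1.5, 0.2, 0, 0, 0, 0, 0, 0, 0.2]

```text
t: 16.77
tcp_pos: [0.5698, -0.069, 0.0887]
eef_rot: [1.0, 0.0, -0.0, 0.0]
wrist_force: [-1.2, -0.3, -5.4]
gripper_width: 0.0434
finger_force: 40.0
```

Emit:
step_arm:
  series: [0, 0, 0, 0, 0, 1.5, 0.2, 0, 0, 0, 0, 0, 1.5, 0.2, 0, 0, 0, 0, 0, 0, 0.2]

```text
t: 17.15
tcp_pos: [0.5698, -0.0689, 0.0856]
eef_rot: [1.0, 0.0, -0.0, -0.0]
wrist_force: [-2.0, -0.9, -6.0]
gripper_width: 0.0433
finger_force: 40.0
```

Emit:
step_arm:
  series: [0, 0, 0, 0, 0, 2, 0.2, 0, 0, 0, 0, 0, 2, 0.2, 0, 0, 0, 0, 0, 0, 0.2]

```text
t: 17.52
tcp_pos: [0.5697, -0.0689, 0.0814]
eef_rot: [1.0, 0.0, -0.0, -0.0]
wrist_force: [-1.5, -1.3, -7.2]
gripper_width: 0.0432
finger_force: 40.0
```

Emit:
step_arm:
  series: [0, 0, 0, 0, 0, 1.5, 0.2, 0, 0, 0, 0, 0, 1.5, 0.2, 0, 0, 0, 0, 0, 0, 0.2]

```text
t: 17.9
tcp_pos: [0.5698, -0.069, 0.0795]
eef_rot: [1.0, 0.0, 0.0, 0.0]
wrist_force: [-7.1, -1.8, 4.1]
gripper_width: 0.0433
finger_force: 40.0
```

It dropped straight home: TCP 79.5 mm is exactly 38 mm above the bench grasp height. Release and go to mould B.

Emit:
step_arm:
  series: [0, 0, 0, 0, 0, 0, -0.5, 0, 0, 0, 0, 0, 0, -0.5, 0, 0, 0, 0, 0, -20, -0.5, 0, 0, 0, 0, 0, -50, -0.5, 0, 0, 0, 0, 0, -50, -1, 0, 0, 0, 0, 0, -50, -1, 0, 0, 0, 0, -60, 0, -1, 0, 0, 0, 0, -60, 0, -1]

```text
t: 18.9
tcp_pos: [0.57, 0.0523, 0.2496]
eef_rot: [1.0, -0.0, 0.001, -0.0]
wrist_force: [1.4, -0.2, -0.2]
gripper_width: 0.0881
finger_force: 0.0
```

Emit:
step_arm:
  series: [0, 0, 0, -12, -60, 0, -1, 0, 0, 0, -12, -60, 0, -1, 0, 0, 0, -12, -60, 0, -1, 0, 0, 0, -12, -30, 0, -1, 0, 0, 0, 0, 0, 0, -1, 0, 0, 0, 0, 0, 0, -1]

```text
t: 19.65
tcp_pos: [0.5221, 0.2603, 0.2488]
eef_rot: [1.0, 0.0, 0.0, 0.0]
wrist_force: [-0.2, 0.1, 0.2]
gripper_width: 0.0886
finger_force: 0.0
```

```bash
cat >> geo.py <<'E'
def circ(im,i,name,c,z,rmm,tol=2,k=3,p2=12,half=.06):
    r=rectify(name,im,i,c,half,z,4); g=cv2.GaussianBlur(cv2.cvtColor(r,cv2.COLOR_BGR2GRAY),(7,7),2); o=half*4000
    h=cv2.HoughCircles(g,cv2.HOUGH_GRADIENT,1,30,param1=60,param2=p2,minRadius=int((rmm-tol)*4),maxRadius=int((rmm+tol)*4))
    return [] if h is None else [(round(float(c[0]+(o-v)/4000),4),round(float(c[1]+(o-u)/4000),4),float(q/4)) for u,v,q in h[0][:k]]
E
python3 - <<'E'
from geo import *
go([.412,.2595,.1],-90)
im,i=snap("wrist","w8.png"); 
print(circ(im,i,"wrist",(.412,.2595),.082,22),circ(im,i,"wrist",(.412,.2595),.022,32))
print("seated top",circ(im,i,"wrist",(.5704,-.069),.12,22), "bare s1",circ(im,i,"wrist",(.5601,.1101),.05,40))
cv2.imwrite("pics/w8b.png",cv2.resize(im,(800,600)))
E
```

```text
t19.65 tcp [0.5221 0.2603 0.2488] yaw -90.0 q6 1.83 w 0.0886 F [-0.2  0.1  0.2] | turn [ 0.   -0.03  0.01] shift [-110.1    0.8  148.8]
[(0.4364, 0.2556, 22.700000762939453), (0.4394, 0.2626, 23.299999237060547), (0.4476, 0.2601, 21.875)] [(0.4119, 0.2574, 33.849998474121094)]
seated top [] bare s1 [(0.56, 0.1105, 38.974998474121094), (0.56, 0.118, 40.75)]
```

View pics/w8b.png

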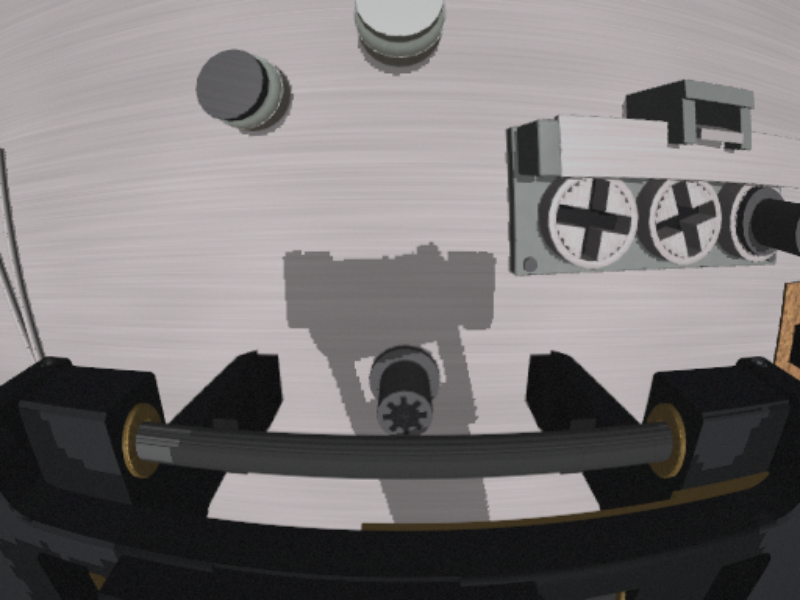

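Mould A's flange sits down on socket 3's collar. Mould B is still standing, with its top at (405,412) in this enlarged view.

Emit:
step_arm:
  series: [0, 0, 0, -37, 0, 0, -1, 0, 0, 0, -37, 0, 30, -1, 0, 0, 0, -36, 1, 40, -1, 0, 0, 0, 0, 0, 45, -1, 0, 0, 0, 0, 0, 35, -1, 0, 0, 0, 0, 0, 0, -1, 0, 0, 0, 0, 0, 0, -1]

```text
t: 20.58
tcp_pos: [0.4127, 0.2597, 0.1001]
eef_rot: [1.0, -0.0, 0.001, -0.0]
wrist_force: [0.1, 0.3, 0.4]
gripper_width: 0.0884
finger_force: 0.0
```

```bash
python3 - <<'E'
from geo import *
print(onplane("wrist",np.load("pics/w8.png.npy",allow_pickle=True).item(),(259.2,263.7),.082))
go([.412,.2595,.043],-90)
im,i=snap("wrist","w9.png"); 
print(circ(im,i,"wrist",(.412,.2595),.082,22,half=.04),circ(im,i,"wrist",(.412,.2595),.022,32))
E
```

```text
[[0.41318817 0.25862295 0.082     ]]
t20.57 tcp [0.4127 0.2597 0.1001] yaw -90.0 q6 1.89 w 0.0884 F [0.1 0.3 0.4] | turn [-0.04 -0.12 -0.01] shift [-0.7  0.2 57.1]
[(0.4294, 0.2591, 23.024999618530273), (0.4104, 0.2591, 21.549999237060547)] [(0.4119, 0.2596, 31.225000381469727), (0.3839, 0.2586, 30.125)]
```

Emit:
step_arm:
  series: [0, 0, 0, -1, 0, 25, -1, 0, 0, 0, 0, 0, 25, -1, 0, 0, 0, 0, 0, 7, -1, 0, 0, 0, 0, 0, 0, 0.2, 0, 0, 0, 0, 0, 0, 0.2, 0, 0, 0, 0, 0, 0, 0.2, 0, 0, 0, 0, 0, 0, 0.2, 0, 0, 0, 0, 0, 0, 0.2]
  force: 40

```text
t: 21.62
tcp_pos: [0.4107, 0.2598, 0.0419]
eef_rot: [1.0, 0.001, 0.0, 0.0]
wrist_force: [-0.2, -1.4, 2.1]
gripper_width: 0.0432
finger_force: 40.0
```

Emit:
step_arm:
  series: [0, 0, 0, 0, 0, -20, 0.2, 0, 0, 0, 0, 0, -50, 0.2, 0, 0, 0, 0, 0, -50, 0.2, 0, 0, 0, 37, 38, 0, 0.2, 0, 0, 0, 37, 37, 0, 0.2, 0, 0, 0, 37, 37, 0, 0.2, 0, 0, 0, 37, 37, 0, 0.2, 0, 0, 0, 0, 0, 0, 0.2]

```text
t: 22.62
tcp_pos: [0.5599, 0.1084, 0.1603]
eef_rot: [1.0, -0.001, -0.001, 0.0]
wrist_force: [-1.6, 1.1, -6.3]
gripper_width: 0.043
finger_force: 40.0
```

Emit:
step_arm:
  series: [0, 0, 0, 0, 0, 25, 0.2, 0, 0, 0, 0, 0, 25, 0.2, 0, 0, 0, 0, 0, 5, 0.2, 0, 0, 0, 0, 0, 0, 0.2]

```text
t: 23.12
tcp_pos: [0.5585, 0.1114, 0.1069]
eef_rot: [1.0, 0.001, -0.0, -0.0]
wrist_force: [0.0, 0.3, -6.2]
gripper_width: 0.0432
finger_force: 40.0
```

```bash
python3 - <<'E'
from geo import *
go([.5600,.1102,.0915],-90)
E
```

```text
t23.12 tcp [0.5585 0.1114 0.1069] yaw -89.9 q6 1.56 w 0.0432 F [ 0.   0.3 -6.2] | turn [-0.    0.03  0.07] shift [ 1.5  1.2 15.4]
```

Emit:
step_arm:
  series: [0, 0, 0, 1.5, 1.2, 8, 0.2, 0, 0, 0, 0, 0, 4, 0.2, 0, 0, 0, 0, 0, 2.5, 0.2, 0, 0, 0, 0, 0, 0, 0.2]

```text
t: 23.62
tcp_pos: [0.5603, 0.1098, 0.0923]
eef_rot: [1.0, 0.0, 0.0, -0.0]
wrist_force: [-0.2, 0.2, -5.8]
gripper_width: 0.0426
finger_force: 40.0
```

Emit:
step_arm:
  series: [0, 0, 0, 0, 0, 1.5, 0.2, 0, 0, 0, 0, 0, 0, 0.2]

```text
t: 23.88
tcp_pos: [0.5605, 0.1099, 0.092]
eef_rot: [1.0, 0.0, 0.001, 0.0]
wrist_force: [-4.6, -0.0, 5.1]
gripper_width: 0.0433
finger_force: 40.0
```

Contact at 92 mm, so the foot rests across the mouth. Now turn slowly under light pressure.

Emit:
step_arm:
  series: [0, 0, -3, 0, 0, 0.3, 0.2, 0, 0, -3, 0, 0, 0.3, 0.2, 0, 0, -3, 0, 0, 0, 0.2, 0, 0, -3, 0, 0, 0, 0.2, 0, 0, -3, 0, 0, 0, 0.2, 0, 0, 0, 0, 0, 0, 0.2]

```text
t: 24.62
tcp_pos: [0.5617, 0.1099, 0.0919]
eef_rot: [0.991, 0.131, 0.002, 0.0]
wrist_force: [0.6, 0.9, 6.4]
gripper_width: 0.0433
finger_force: 40.0
```

Emit:
step_arm:
  series: [0, 0, -3, 0, 0, 0.3, 0.2, 0, 0, -3, 0, 0, 0.3, 0.2, 0, 0, -3, 0, 0, 0, 0.2, 0, 0, -3, 0, 0, 0, 0.2, 0, 0, -3, 0, 0, 0, 0.2, 0, 0, 0, 0, 0, 0, 0.2]

```text
t: 25.38
tcp_pos: [0.5619, 0.1094, 0.0915]
eef_rot: [0.966, 0.259, 0.002, 0.001]
wrist_force: [0.5, -1.8, 7.6]
gripper_width: 0.0433
finger_force: 40.0
```

Emit:
step_arm:
  series: [0, 0, -3, -1, -0.5, 0.2, 0.2, 0, 0, -3, 0, 0, 0.2, 0.2, 0, 0, -3, 0, 0, 0, 0.2, 0, 0, -3, 0, 0, 0, 0.2, 0, 0, -3, 0, 0, 0, 0.2, 0, 0, 0, 0, 0, 0, 0.2]

```text
t: 26.12
tcp_pos: [0.5597, 0.1108, 0.0893]
eef_rot: [0.924, 0.382, 0.001, -0.001]
wrist_force: [3.4, 6.0, -4.5]
gripper_width: 0.0432
finger_force: 40.0
```

Emit:
step_arm:
  series: [0, 0, -3, 0, 0, 0.2, 0.2, 0, 0, -3, 0, 0, 0.2, 0.2, 0, 0, -3, 0, 0, 0, 0.2, 0, 0, -3, 0, 0, 0, 0.2, 0, 0, 0, 0, 0, 0, 0.2]

```text
t: 26.75
tcp_pos: [0.5595, 0.1114, 0.0894]
eef_rot: [0.879, 0.476, 0.002, -0.001]
wrist_force: [1.2, 9.4, -0.1]
gripper_width: 0.0431
finger_force: 40.0
```

It has dropped into the slot. I turn back a little and lower.

Emit:
step_arm:
  series: [0, 0, 4, 0, 0, 0, 0.2, 0, 0, 4, 0, 0, 0, 0.2, 0, 0, 3, 0, 0, 0, 0.2, 0, 0, 0, 0, 0, 1.5, 0.2, 0, 0, 0, 0, 0, 1.5, 0.2, 0, 0, 0, 0, 0, 0, 0.2]

```text
t: 27.5
tcp_pos: [0.5598, 0.1108, 0.0868]
eef_rot: [0.92, 0.391, 0.002, -0.0]
wrist_force: [0.6, 5.1, 1.4]
gripper_width: 0.0432
finger_force: 40.0
```

```bash
python3 - <<'E'
from geo import *
go([.5600,.1102,.080]); print(ctrl.state()["torque"])
E
```

```text
t27.50 tcp [0.5598 0.1108 0.0868] yaw -43.9 q6 0.76 w 0.0432 F [0.6 5.1 1.4] | turn [ 0.05 -0.17  0.  ] shift [-0.3  0.6  6.8]
[ 1.09986604 -0.1236752   0.57269124]
```

Emit:
step_arm:
  series: [0, 0, -2, 0.5, -0.5, 0, 0.2, 0, 0, 0, 0, 0, 2, 0.2, 0, 0, 0, 0, 0, 2, 0.2, 0, 0, 0, 0, 0, 0, 0.2]

```text
t: 28.0
tcp_pos: [0.5593, 0.1107, 0.0816]
eef_rot: [0.913, 0.407, 0.0, -0.0]
wrist_force: [3.1, 4.7, -3.9]
gripper_width: 0.0425
finger_force: 40.0
```

```bash
python3 - <<'E'
from geo import *
go([.5600,.1102,.080]); print(ctrl.state()["torque"])
E
```

```text
t28.00 tcp [0.5593 0.1107 0.0816] yaw -42.0 q6 0.72 w 0.0425 F [ 3.1  4.7 -3.9] | turn [ 0.01 -0.06  0.  ] shift [0.  0.9 1.6]
[ 0.94336023 -0.64328233  0.15654087]
```

Emit:
step_arm:
  series: [0, 0, 0, 0, 0, 1.5, 0.2, 0, 0, 0, 0, 0, 1, 0.2, 0, 0, 0, 0, 0, 0, 0.2, 0, 0, 0, 0, 0, 0, 0.2]

```text
t: 28.5
tcp_pos: [0.56, 0.1114, 0.0808]
eef_rot: [0.913, 0.407, 0.002, -0.0]
wrist_force: [0.7, 7.8, 9.4]
gripper_width: 0.0433
finger_force: 40.0
```

Emit:
step_arm:
  series: [0, 0, 0, 0, 0, -1, -0.4, 0, 0, 0, 0, 0, 0, -0.4, 0, 0, 0, 0, 0, 0, -0.4, 0, 0, 0, 0, 0, -20, -0.4, 0, 0, 0, 0, 0, -40, -0.4, 0, 0, 0, 0, 0, -30, 1, 0, 0, 0, 0, 0, 0, 1, 0, 0, 0, 0, 0, 0, 1]

```text
t: 29.5
tcp_pos: [0.5586, 0.1103, 0.169]
eef_rot: [0.913, 0.407, -0.001, -0.0]
wrist_force: [0.0, 0.1, 0.7]
gripper_width: 0.0341
finger_force: 0.0
```

Emit:
step_arm:
  series: [0, 0, 0, 0, 0, 0, 1, 0, 0, 0, 0, 0, -40, 1, 0, 0, 0, 0, 0, -45, 1, 0, 0, 0, 0, 0, 0, 1, 0, 0, 0, 0, 0, 0, 1]

```text
t: 30.12
tcp_pos: [0.5587, 0.1105, 0.2537]
eef_rot: [0.913, 0.407, -0.001, -0.0]
wrist_force: [0.5, -0.2, -1.2]
gripper_width: 0.0007
finger_force: 0.0
```

```bash
python3 - <<'E'
from geo import *
go([.5600,.1102,.125])
im,i=snap("wrist","w10.png"); 
for c in [(.56,.1102),(.5704,-.069)]:
  print(circ(im,i,"wrist",c,.12,22,half=.04),circ(im,i,"wrist",c,.06,32))
r=rectify("wrist",im,i,(.575,.02),.15,.06,2); cv2.imwrite("pics/r10.png",r)
E
```

```text
t30.12 tcp [0.5587 0.1105 0.2537] yaw -42.0 q6 0.72 w 0.0007 F [ 0.5 -0.2 -1.2] | turn [-0.1   0.09  0.  ] shift [  0.7   1.2 128.7]
[(0.5686, 0.1206, 23.024999618530273)] [(0.5614, 0.1096, 33.57500076293945), (0.5629, 0.1176, 31.649999618530273), (0.5484, 0.1021, 33.57500076293945)]
[] [(0.572, -0.0639, 32.150001525878906)]
```

View pics/r10.png

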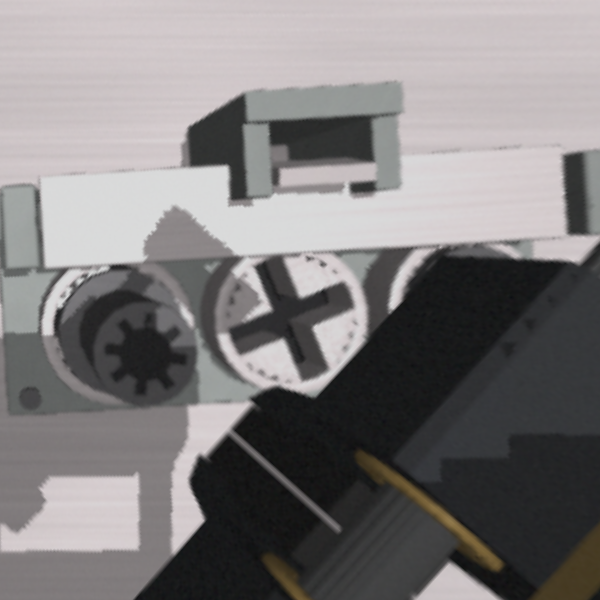

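Mould B's flange sits over socket 1's collar at crop (125,335). I press on its rim to confirm the height.

Emit:
step_arm:
  series: [0, 0, 0, 1, 1, 0, 0.25, 0, 0, 0, 0, 0, 50, 0.25, 0, 0, 0, 0, 0, 50, 0.25, 0, 0, 0, 0, 0, 24, 0.25, 0, 0, 0, 0, 0, 0, 0.25, 0, 0, 0, 0, 0, 0, 0.25]

```text
t: 30.92
tcp_pos: [0.561, 0.1105, 0.1322]
eef_rot: [0.913, 0.407, 0.001, 0.0]
wrist_force: [1.1, -0.1, 1.0]
gripper_width: 0.0328
finger_force: 0.0
```

Emit:
step_arm:
  series: [0, 0, 0, 0, 0, 3, 0.25, 0, 0, 0, 0, 0, 3, 0.25, 0, 0, 0, 0, 0, 1.5, 0.25, 0, 0, 0, 0, 0, 0, 0.25, 0, 0, 0, 0, 0, 0, 0.25]

```text
t: 31.55
tcp_pos: [0.5605, 0.1106, 0.1238]
eef_rot: [0.913, 0.407, 0.0, 0.0]
wrist_force: [0.4, -0.2, 0.2]
gripper_width: 0.0329
finger_force: 0.0
```

Emit:
step_arm:
  series: [0, 0, 0, 0, 0, 2, 0.25, 0, 0, 0, 0, 0, 1.5, 0.25, 0, 0, 0, 0, 0, 1, 0.25, 0, 0, 0, 0, 0, 0, 0.25, 0, 0, 0, 0, 0, 0, 0.25]

```text
t: 32.17
tcp_pos: [0.5605, 0.1106, 0.1204]
eef_rot: [0.913, 0.407, 0.0, 0.0]
wrist_force: [-4.0, -1.0, 10.6]
gripper_width: 0.0335
finger_force: 5.1
```

Emit:
step_arm:
  series: [0, 0, 0, 0, 0, 1, 0.25, 0, 0, 0, 0, 0, 1, 0.25, 0, 0, 0, 0, 0, 0, 0.25]

```text
t: 32.55
tcp_pos: [0.5607, 0.1107, 0.1203]
eef_rot: [0.913, 0.407, 0.001, 0.0]
wrist_force: [-9.8, -0.4, 24.8]
gripper_width: 0.033
finger_force: 12.7
```

Rim contact is at 120.3 mm, so mould B is home. Now the wedge.

Emit:
step_arm:
  series: [0, 0, 0, 0, 0, -15, 0.25, 0, 0, 0, 0, 0, -50, -1, 0, 0, 9.6, 0, 0, -40, -1, 0, 0, 9.6, 0, 0, -40, -1, 0, 0, 9.6, 0, 0, 0, -1, 0, 0, 9.6, 0, 0, 0, -1, 0, 0, 9.6, 0, 0, 0, -1, 0, 0, 0, 0, 60, 0, -1]

```text
t: 33.55
tcp_pos: [0.5605, 0.0522, 0.2623]
eef_rot: [1.0, 0.002, 0.0, -0.0]
wrist_force: [0.9, -0.0, 0.5]
gripper_width: 0.088
finger_force: 0.0
```

Emit:
step_arm:
  series: [0, 0, 0, 0, 60, 0, -1, 0, 0, 0, 3, 60, 0, -1, 0, 0, 0, 3, 60, 0, -1, 0, 0, 0, 3, 60, 0, -1, 0, 0, 0, 3, 60, 0, -1, 0, 0, 0, 0, 0, 0, -1, 0, 0, 0, 0, 0, 0, -1]

```text
t: 34.42
tcp_pos: [0.5728, -0.2489, 0.2622]
eef_rot: [1.0, 0.0, -0.0, -0.0]
wrist_force: [-0.2, -0.1, 0.1]
gripper_width: 0.0879
finger_force: 0.0
```

```bash
python3 - <<'E'
from geo import *
go()
im,i=snap("wrist","w11.png"); print(i["xyz"])
r=rectify("wrist",im,i,(.59,-.28),.1,.12,3); cv2.imwrite("pics/r11.png",r)
r2=cv2.resize(im,(800,600))
r0=rectify("wrist",im,i,(.59,-.28),.1,.055,3)
cv2.imwrite("pics/r11b.png",np.hstack([r[100:500,100:500],r0[100:500,100:500]]))
E
```

```text
t34.42 tcp [ 0.5728 -0.2489  0.2622] yaw -90.0 q6 0.97 w 0.0879 F [-0.2 -0.1  0.1] | turn [-0.03  0.01  0.  ] shift [0. 0. 0.]
[ 0.64417129 -0.24935103  0.40723333]
```

View pics/r11b.png

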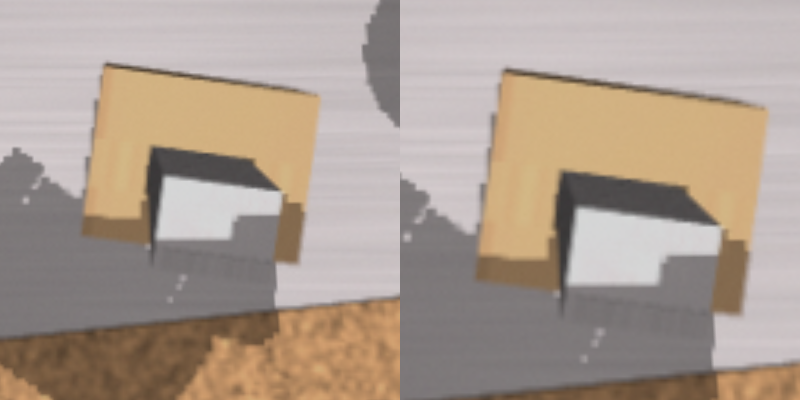

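The wedge top is on the z=0.12 plane, with corners near (162,175), (282,190), (275,283) and (152,268). That is 40 x 32 mm, centred at about (0.580, -0.286) with yaw -8°. It is grey steel standing in the wooden rest, so it is the one meant. The blue and purple bars lie loose on the bench. Its upright face looks toward +x.

```bash
python3 - <<'E'
from geo import *
yaw=np.radians(3.3); c=np.array([.5652,.0206]); sc=c+.08*np.array([np.cos(yaw),np.sin(yaw)]); print(sc)
out=[]
for n in("w4","w1"):
    im=cv2.imread(f"pics/{n}.png"); i=np.load(f"pics/{n}.png.npy",allow_pickle=True).item()
    out.append(rectify("wrist",im,i,sc,.05,.10,4,yaw))
cv2.imwrite("pics/r12.png",np.hstack(out))
E
```

```text
[0.64506735 0.02520512]
```

View pics/r12.png

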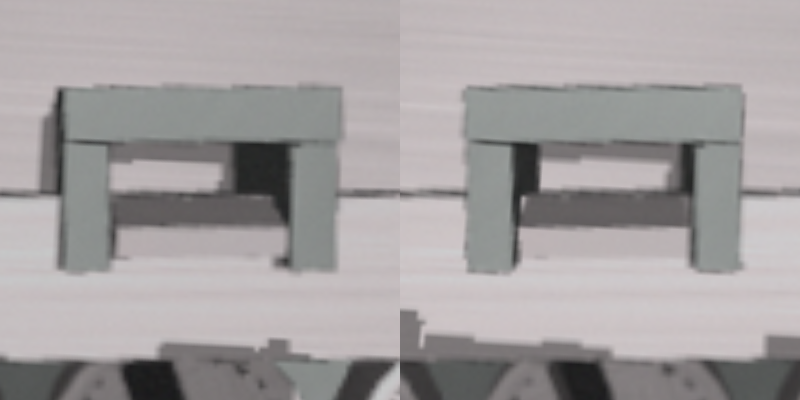

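The slot frame is clear. The stop plate's inner edge is at v=142 and the cheeks' inner edges are 46 mm apart, centred near u=202. That puts the slot centre at about (0.649, 0.0245). Next, grip the wedge on its 40 mm sides.

Emit:
step_arm:
  series: [0, 0, 8, 0, 0, 0, -0.5, 0, 0, 0, 0, 0, 0, -0.5, 0, 0, 0, 0, 0, 0, -0.5]

```text
t: 34.85
tcp_pos: [0.5729, -0.2486, 0.2625]
eef_rot: [0.998, -0.068, 0.0, 0.0]
wrist_force: [0.3, -0.7, -0.4]
gripper_width: 0.066
finger_force: 0.0
```

```bash
python3 - <<'E'
from geo import *
go([.5838,-.2865,.14],-98)
E
```

```text
t34.85 tcp [ 0.5729 -0.2486  0.2625] yaw -97.7 q6 1.11 w 0.0660 F [ 0.3 -0.7 -0.4] | turn [ 0.   -0.01  0.26] shift [ 16.   36.  122.5]
```

Emit:
step_arm:
  series: [0, 0, 0, 8, 18, 40, -0.5, 0, 0, 0, 8, 18, 40, -0.5, 0, 0, 0, 0, 0, 42, -0.5, 0, 0, 0, 0, 0, 0, -0.5, 0, 0, 0, 0, 0, 0, -0.5]

```text
t: 35.48
tcp_pos: [0.5844, -0.2874, 0.1424]
eef_rot: [0.998, -0.069, 0.001, 0.001]
wrist_force: [0.2, -0.3, 0.8]
gripper_width: 0.0661
finger_force: 0.0
```

```bash
python3 - <<'E'
from geo import *
go([.5838,-.2865,.085],-98)
im,i=snap("wrist","w13.png")
r=rectify("wrist",im,i,(.5838,-.2865),.06,.12,4,np.radians(-8)); cv2.imwrite("pics/r13.png",r)
g=cv2.cvtColor(r,cv2.COLOR_BGR2GRAY)
for v in (190,220,250,280,300): print(v,g[v,120:360:6].tolist())
E
```

```text
t35.48 tcp [ 0.5844 -0.2874  0.1424] yaw -97.9 q6 1.07 w 0.0661 F [ 0.2 -0.3  0.8] | turn [ 0.08 -0.14  0.12] shift [-0.7 -0.8 57.4]
190 [108, 113, 115, 116, 115, 116, 115, 85, 72, 73, 72, 73, 72, 73, 73, 72, 73, 73, 73, 73, 74, 74, 74, 74, 74, 73, 74, 73, 73, 73, 73, 75, 75, 94, 114, 115, 114, 115, 115, 114]
220 [106, 112, 115, 114, 116, 115, 115, 132, 131, 129, 127, 128, 129, 126, 129, 127, 130, 133, 128, 131, 133, 132, 131, 131, 126, 130, 128, 131, 132, 128, 130, 130, 130, 126, 114, 114, 115, 115, 115, 115]
250 [128, 126, 127, 126, 126, 126, 129, 131, 131, 127, 126, 127, 128, 127, 127, 126, 128, 131, 127, 129, 133, 130, 130, 129, 125, 129, 128, 128, 130, 126, 128, 128, 128, 129, 126, 126, 126, 128, 128, 128]
280 [205, 205, 126, 148, 128, 130, 130, 127, 126, 124, 125, 127, 126, 126, 125, 126, 125, 126, 126, 126, 124, 125, 125, 125, 125, 124, 125, 125, 125, 125, 125, 125, 124, 116, 96, 91, 91, 92, 85, 93]
300 [210, 212, 211, 210, 210, 210, 210, 144, 124, 121, 121, 121, 122, 122, 121, 119, 121, 123, 119, 122, 126, 123, 123, 123, 119, 123, 122, 123, 124, 121, 122, 122, 122, 122, 100, 86, 94, 95, 90, 90]
```

View pics/r13.png

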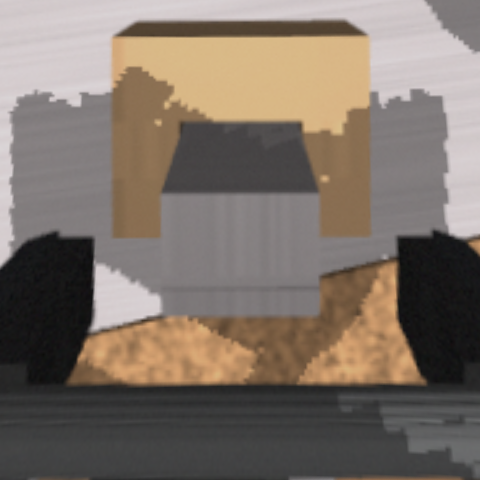

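The wedge top spans u 161–319 and v 192–316, well centred between the open fingers. Descend and grip.

Emit:
step_arm:
  series: [0, 0, 0, -0.5, -0.8, 25, -0.5, 0, 0, 0, 0, 0, 25, -0.5, 0, 0, 0, 0, 0, 7, -0.5, 0, 0, 0, 0, 0, 0, -0.5, 0, 0, 0, 0, 0, 0, 0.3, 0, 0, 0, 0, 0, 0, 0.3, 0, 0, 0, 0, 0, 0, 0.3, 0, 0, 0, 0, 0, 0, 0.3]
  force: 40

```text
t: 36.52
tcp_pos: [0.5834, -0.2865, 0.0837]
eef_rot: [0.998, -0.069, 0.0, 0.0]
wrist_force: [-0.2, 1.0, 2.9]
gripper_width: 0.0397
finger_force: 40.0
```

Emit:
step_arm:
  series: [0, 0, 0, 0, 0, -15, 0.3, 0, 0, 0, 0, 0, -30, 0.3, 0, 0, 0, 0, 0, -40, 0.3, 0, 0, 0, 0, 0, -40, 0.3, 0, 0, -5.6, 0, 0, 0, 0.3, 0, 0, -5.6, 0, 0, 0, 0.3, 0, 0, 0, 0, 0, 0, 0.3]

```text
t: 37.4
tcp_pos: [0.5831, -0.2864, 0.2086]
eef_rot: [1.0, 0.028, -0.0, -0.0]
wrist_force: [0.9, -0.8, -2.7]
gripper_width: 0.04
finger_force: 40.0
```

```bash
python3 - <<'E'
from geo import *
print(ctrl.state()["gripper_width"])
go([.6471,.0244,.21],-86.7)
E
```

```text
0.04000047078497948
t37.40 tcp [ 0.5831 -0.2864  0.2086] yaw -86.8 q6 0.88 w 0.0400 F [ 0.9 -0.8 -2.7] | turn [-0.    0.01 -0.1 ] shift [  81.8 -306.6   -1.4]
```

Emit:
step_arm:
  series: [0, 0, 0, 13.6, -51, -10, 0.3, 0, 0, 0, 13.6, -51, 0, 0.3, 0, 0, 0, 13.6, -51, 0, 0.3, 0, 0, 0, 13.6, -51, 0, 0.3, 0, 0, 0, 13.6, -51, 0, 0.3, 0, 0, 0, 13.8, -51.6, 0, 0.3, 0, 0, 0, 0, 0, 0, 0.3, 0, 0, 0, 0, 0, 0, 0.3]

```text
t: 38.4
tcp_pos: [0.6474, 0.0239, 0.2182]
eef_rot: [1.0, 0.028, -0.0, 0.0]
wrist_force: [0.2, 0.8, -2.7]
gripper_width: 0.0394
finger_force: 40.0
```

```bash
python3 - <<'E'
from geo import *
go([.6471,.0244,.18],-86.7)
im,i=snap("wrist","w14.png"); print(i["xyz"])
r=rectify("wrist",im,i,(.6491,.0245),.06,.10,5,np.radians(3.3)); cv2.imwrite("pics/r14.png",r)
E
```

```text
t38.40 tcp [0.6474 0.0239 0.2182] yaw -86.8 q6 1.37 w 0.0394 F [ 0.2  0.8 -2.7] | turn [ 0.02  0.02 -0.13] shift [-0.3 -0.5 38.2]
[0.71873882 0.02744818 0.36327315]
```

View pics/r14.png

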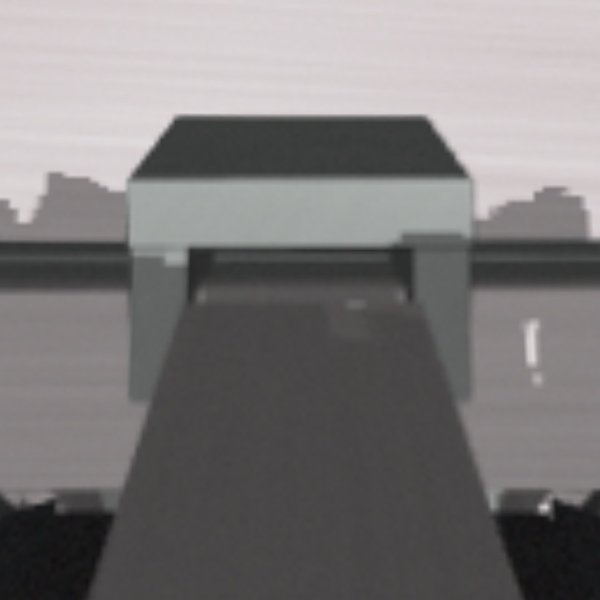

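The slot is centred: the stop edge at v=248 and cheeks at u 187–415 agree with the estimate. The wedge foot needs about 1.5 mm toward -x.

Emit:
step_arm:
  series: [0, 0, 0, -1.5, -0.5, 20, 0.3, 0, 0, 0, 0, 0, 20, 0.3, 0, 0, 0, 0, 0, 10, 0.3, 0, 0, 0, 0, 0, 0, 0.3, 0, 0, 0, 0, 0, 10, 0.3, 0, 0, 0, 0, 0, 10, 0.3, 0, 0, 0, 0, 0, 0, 0.3]

```text
t: 39.33
tcp_pos: [0.6457, 0.0248, 0.1472]
eef_rot: [1.0, 0.028, -0.001, -0.0]
wrist_force: [0.8, -0.2, -3.9]
gripper_width: 0.0397
finger_force: 40.0
```

```bash
python3 - <<'E'
from geo import *
go([.6461,.0244,.12],-86.7)
E
```

```text
t39.33 tcp [0.6457 0.0248 0.1472] yaw -86.8 q6 1.37 w 0.0397 F [ 0.8 -0.2 -3.9] | turn [-0.02  0.08 -0.06] shift [ 0.3  0.4 27.2]
```

Emit:
step_arm:
  series: [0, 0, 0, 0.5, 0, 8, 0.3, 0, 0, 0, 0, 0, 7, 0.3, 0, 0, 0, 0, 0, 0, 0.3]

```text
t: 39.7
tcp_pos: [0.6464, 0.0248, 0.1325]
eef_rot: [1.0, 0.028, -0.0, -0.0]
wrist_force: [0.0, -0.1, -2.7]
gripper_width: 0.0396
finger_force: 40.0
```

Emit:
step_arm:
  series: [0, 0, 0, 0, 0, 3, 0.3, 0, 0, 0, 0, 0, 3, 0.3, 0, 0, 0, 0, 0, 0, 0.3]

```text
t: 40.08
tcp_pos: [0.6465, 0.0248, 0.127]
eef_rot: [1.0, 0.028, -0.0, -0.0]
wrist_force: [-0.3, -0.1, -2.5]
gripper_width: 0.0397
finger_force: 40.0
```

Emit:
step_arm:
  series: [0, 0, 0, 0, 0, 3, 0.3, 0, 0, 0, 0, 0, 2, 0.3, 0, 0, 0, 0, 0, 0, 0.3]

```text
t: 40.45
tcp_pos: [0.6465, 0.0248, 0.122]
eef_rot: [1.0, 0.028, -0.0, -0.0]
wrist_force: [-0.0, 0.4, -3.6]
gripper_width: 0.0396
finger_force: 40.0
```

Emit:
step_arm:
  series: [0, 0, 0, 0, 0, 2, 0.3, 0, 0, 0, 0, 0, 2, 0.3, 0, 0, 0, 0, 0, 0, 0.3]

```text
t: 40.83
tcp_pos: [0.6468, 0.0247, 0.1184]
eef_rot: [1.0, 0.028, 0.0, 0.0]
wrist_force: [0.9, 0.2, -0.9]
gripper_width: 0.0399
finger_force: 40.0
```

Emit:
step_arm:
  series: [0, 0, 0, 0, 0, 0, -0.3, 0, 0, 0, 0, 0, 0, -0.3, 0, 0, 0, 0, 0, 0, -0.3, 0, 0, 0, 0, 0, -15, -0.3, 0, 0, 0, 0, 0, -25, -0.3, 0, 0, 0, 0, 0, -25, -0.3, 0, 0, 0, 0, 0, 0, 1, 0, 0, 0, 0, 0, 0, 1]

```text
t: 41.82
tcp_pos: [0.6462, 0.0248, 0.1825]
eef_rot: [1.0, 0.028, -0.001, -0.0]
wrist_force: [1.1, 0.1, -0.8]
gripper_width: 0.0393
finger_force: 0.0
```

Emit:
step_arm:
  series: [0, 0, 0, 0, 0, 0, 1, 0, 0, 0, 0, 0, 0, 1, 0, 0, 0, 0, 0, 0, 1]

```text
t: 42.2
tcp_pos: [0.6465, 0.0248, 0.1829]
eef_rot: [1.0, 0.028, -0.0, -0.0]
wrist_force: [0.0, 0.0, 0.1]
gripper_width: 0.0094
finger_force: 0.0
```

```bash
python3 - <<'E'
from geo import *
go([.6435,.0244,.160],-86.7)
im,i=snap("wrist","w15.png"); s,si=snap("scene","s15.png")
r=rectify("wrist",im,i,(.6491,.0245),.06,.155,4,np.radians(3.3))
p=project("scene",si,[.62,.02,.08])[0].astype(int)
a=cv2.resize(s[p[1]-60:p[1]+60,p[0]-40:p[0]+40],(320,480),interpolation=cv2.INTER_CUBIC)
cv2.imwrite("pics/r15.png",np.hstack([r,a]))
E
```

```text
t42.20 tcp [0.6465 0.0248 0.1829] yaw -86.8 q6 1.37 w 0.0094 F [0.  0.  0.1] | turn [-0.01  0.03 -0.05] shift [-3.   0.2 22.9]
```

View pics/r15.png

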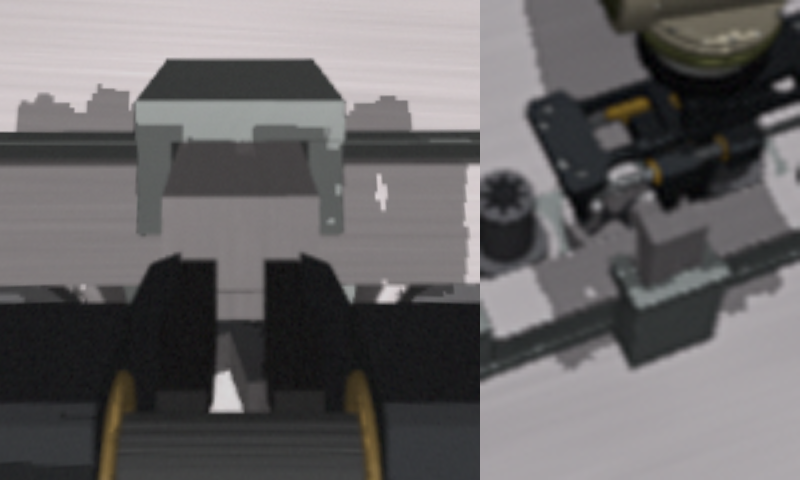

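The wedge stands in the slot, top face at v 196–320 in the left panel. I now press it down with shut fingers.

Emit:
step_arm:
  series: [0, 0, 0, -1.5, 0, 20, 1, 0, 0, 0, 0, 0, 3, 1, 0, 0, 0, 0, 0, 3, 1, 0, 0, 0, 0, 0, 2, 1, 0, 0, 0, 0, 0, 0, 1]
  force: 40

```text
t: 42.92
tcp_pos: [0.6451, 0.0247, 0.1554]
eef_rot: [1.0, 0.028, 0.0, 0.0]
wrist_force: [0.3, -0.6, -0.4]
gripper_width: 0.0005
finger_force: 0.0
```

Emit:
step_arm:
  series: [0, 0, 0, 0, 0, 2, 1, 0, 0, 0, 0, 0, 2, 1, 0, 0, 0, 0, 0, 2, 1, 0, 0, 0, 0, 0, 0, 1]

```text
t: 43.42
tcp_pos: [0.6453, 0.0246, 0.1506]
eef_rot: [1.0, 0.028, 0.001, 0.0]
wrist_force: [-1.8, 0.3, 7.2]
gripper_width: 0.0007
finger_force: 3.8
```

Emit:
step_arm:
  series: [0, 0, 0, 0, 0, 2, 1, 0, 0, 0, 0, 0, 2, 1, 0, 0, 0, 0, 0, 2, 1, 0, 0, 0, 0, 0, 2, 1, 0, 0, 0, 0, 0, 2, 1, 0, 0, 0, 0, 0, 0, 1]

```text
t: 44.18
tcp_pos: [0.6453, 0.0245, 0.1406]
eef_rot: [1.0, 0.028, 0.001, 0.0]
wrist_force: [-2.5, -0.3, 7.1]
gripper_width: 0.0007
finger_force: 4.0
```

Emit:
step_arm:
  series: [0, 0, 0, 0, 0, 2, 1, 0, 0, 0, 0, 0, 2, 1, 0, 0, 0, 0, 0, 2, 1, 0, 0, 0, 0, 0, 2, 1, 0, 0, 0, 0, 0, 2, 1, 0, 0, 0, 0, 0, 0, 1]

```text
t: 44.92
tcp_pos: [0.6453, 0.0245, 0.1306]
eef_rot: [1.0, 0.028, 0.001, 0.0]
wrist_force: [-2.7, -0.1, 7.9]
gripper_width: 0.0003
finger_force: 4.0
```

Emit:
step_arm:
  series: [0, 0, 0, 0, 0, 2, 1, 0, 0, 0, 0, 0, 2, 1, 0, 0, 0, 0, 0, 2, 1, 0, 0, 0, 0, 0, 2, 1, 0, 0, 0, 0, 0, 2, 1, 0, 0, 0, 0, 0, 0, 1]

```text
t: 45.68
tcp_pos: [0.6453, 0.0245, 0.1205]
eef_rot: [1.0, 0.028, 0.001, 0.0]
wrist_force: [-3.5, -0.7, 8.3]
gripper_width: 0.0005
finger_force: 4.0
```

Emit:
step_arm:
  series: [0, 0, 0, 0, 0, 1.5, 1, 0, 0, 0, 0, 0, 1.5, 1, 0, 0, 0, 0, 0, 1, 1, 0, 0, 0, 0, 0, 0, 1]

```text
t: 46.18
tcp_pos: [0.6453, 0.0245, 0.1173]
eef_rot: [1.0, 0.028, 0.001, 0.0]
wrist_force: [-6.3, -0.6, 11.6]
gripper_width: 0.0006
finger_force: 6.6
```

Emit:
step_arm:
  series: [0, 0, 0, 0, 0, 1, 1, 0, 0, 0, 0, 0, 1, 1, 0, 0, 0, 0, 0, 0, 1, 0, 0, 0, 0, 0, 0, 1]

```text
t: 46.68
tcp_pos: [0.6454, 0.0245, 0.1172]
eef_rot: [1.0, 0.028, 0.001, 0.001]
wrist_force: [-11.1, -0.4, 24.6]
gripper_width: -0.0001
finger_force: 12.4
```

The wedge stops firmly at 117 mm, which is home. Back off and check.

Emit:
step_arm:
  series: [0, 0, 0, 0, 0, -10, 1, 0, 0, 0, 0, 0, -40, 1, 0, 0, 0, 0, 0, -50, 1, 0, 0, 0, 0, 0, -55, 1, 0, 0, 0, 0, 0, 0, 1, 0, 0, 0, 0, 0, 0, 1]

```text
t: 47.42
tcp_pos: [0.6448, 0.0247, 0.2672]
eef_rot: [1.0, 0.028, -0.001, -0.0]
wrist_force: [0.2, -1.3, -0.6]
gripper_width: 0.0005
finger_force: 0.0
```

```bash
python3 - <<'E'
from geo import *
go()
im,i=snap("wrist","w16.png"); t,ti=snap("top","t16.png"); s,si=snap("scene","s16.png")
r=rectify("wrist",im,i,(.60,.0225),.13,.072,1.54,np.radians(3.3))
p=project("scene",si,[.59,.02,.06])[0].astype(int)
a=cv2.resize(s[p[1]-60:p[1]+60,p[0]-60:p[0]+60],(400,400),interpolation=cv2.INTER_CUBIC)
cv2.imwrite("pics/r16.png",np.hstack([cv2.resize(r,(400,400)),a]))
E
```

```text
t47.42 tcp [0.6448 0.0247 0.2672] yaw -86.8 q6 1.37 w 0.0005 F [ 0.2 -1.3 -0.6] | turn [-0.02  0.09  0.  ] shift [0. 0. 0.]
```

View pics/r16.png

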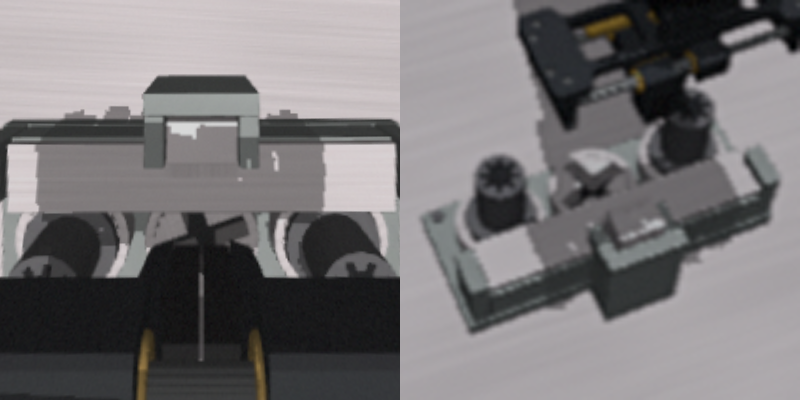

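The bar's front edge is straight at v=212, about 27 mm from the socket line, which means fully forward and over the flanges. Both moulds stand home at crop (500,190) and (690,125), the wedge is down, and the gripper is clear.

```bash
python3 -c "
from rig import ctrl
print(ctrl.finish_job())"
```

```text
the job is handed in; nothing more can be done
None
```

The job is handed in: the paddle is on the cork pad, both moulds found in the scene are fully home in sockets 1 and 3, and the steel wedge is driven home with the bar fully forward over the flanges.

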